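# Restock the spice clip rack

## Robot

A 6-joint arm with a two-finger parallel gripper is mounted at the origin on a cart in front of the work surface, level with it; the furniture and walls round the work are solid. World frame = base frame: x ahead of the robot, y to its left, z up, the work surface at z = 0. Lengths are in m, angles in rad, forces in N, time in s.
With the tool pointing down it reaches from about 0.275 to 0.75 m from the base axis. Payload 10.2 kg.
Tool frame: the origin (TCP) lies midway between the tips of the shut fingers; the grasp point (between the pads) lies 19 mm behind it (env.hold_point_z is the distance from the TCP to the grasp point, in m); z points along the fingers, y is the line along which they close (so a half turn about z gives the same grasp; the last joint's range is limited). The gripper opens to 85 mm and grips with 20 to 120 N. Pads are 22 mm wide; open, the fingers measure 114 mm over their backs; the gripper's body (76 mm by 85 mm) begins 54 mm behind the grasp point. The pads swing forward as they close: fully open they stand 13 mm farther back than shut.
Start: joints at [-1.571, 0.313, 1.498, -0, 1.331, -0.223], TCP at [0.116, -0.512, 0.231] pointing down, gripper open.
Joint ranges: [-2.94, 2.94], [-0.97, 2.17], [0.19, 2.56], [-1.23, 4.37], [0.02, 3.11], [-2.88, 2.88]. Speed limits (rad/s): [2.39, 2.39, 3.01, 3.14, 3.14, 3.14].

## Interface

Orientations are given as a unit quaternion [x, y, z, w].
In Python, from bench import env, kinematics, monitor, eyes, job gives the robot as it stands. The module is installed in compiled form; this text tells all that it offers. Calls block until the motion is done:
- env.reach(position, orientation): joint-space move of the TCP to a pose.
- env.movel(position, velocity=0.15, frame=None, guard=None): straight line of the TCP; frame=None keeps the orientation; velocity is the mean speed in m/s. With guard (N) it stops when the force on the tool has changed by that much, and returns True; else False.
- env.set_joints(angles): joint-space move.
- env.release() and env.close_gripper(effort=None): open the fingers fully, or close them until they stop; effort is the grip in N (None keeps the last).
- env.hold(seconds).
- kinematics.ik(position, orientation): joint angles nearest the present ones, or None.
- monitor.sense(): the state.
- eyes.grab_frame(name): name is "scene" or "top" or "wrist"; returns a dict with "frame" (420x560x3 uint8, red, green, blue), "mtx" (3x3 intrinsics, pixels), "k1" (the pictures are not rectified: a ray, as slopes to the right and down, at radius r is drawn at 1 + k1 r^2 times it, then the intrinsics apply), "view" (4x4, takes a point from world to camera coordinates). Camera axes: x right, y down, z forward; pixel columns grow to the right and rows downward; lengths in m; the calibration is good to about 2 mm. A picture is of the moment at which its call begins. There is no depth.
A pose or a line that the arm cannot do raises env.MotionError and nothing moves.
- job.hand_in(): hands the job in; it is judged then, once.
The state is a dict: "clock": time; "joints": joint angles; "qvel": joint speeds; "joint_efforts": joint torques, N m; "position": TCP position; "ee_rot": TCP orientation; "contact_force": force on the tool from outside, world axes, zero at the start; "ft_torque": the same for the moment, N m; "finger_gap": opening from 0.0 (shut) to 1.0 (fully open); "gripper_force": force on a finger pad.
Only numpy, scipy, OpenCV 4.12 (cv2) and the standard library are available. Lean on these libraries where they do the work, as an engineer would, in place of code of your own. Each camera call takes 0.05 s, during which the arm holds its last target. There are 200 camera calls.

## Task

Restock the spice rack: swing its keeper bar open with the red-knobbed lever, take the old jars (black or dark brown lids) out of the clips and stand them on the wooden chopping board, and push each spice jar that stands on the worktop in front of the rack (red, green or yellow lid) straight back into a free spring clip until it snaps home, upright and down on the rack's floor. When all the jars are in their places, and only then, swing the keeper bar shut in front of the row. Leave the salt shaker and the potato where they are.

Things in the scene. Friction and masses are not known exactly. Their poses are not given: they have to be found in the camera images.
- rack: wooden spice rack, fixed; origin on the worktop under the middle of the clip row. +x points to its back (the way jars are pushed in, roughly away from the robot), +y left along the row. Floor tray x -28 to +38 mm, 260 mm long, floor 18 mm above the worktop; back rail x 30 to 38 mm, 65 mm high; end cheeks 40 mm high at y +-134 mm. Four clips, 64 mm apart
- clip_1 (a point): seat of clip 1 (leftmost): the point on the rack's floor where the axis of a jar that is home stands; axes as the rack. Two steel spring jaws per clip, 40 to 58 mm above the worktop, open to the front; their tips, 31 mm apart, 14 mm in front of the seat, spring apart for jars of 40 to 44 mm; posts behind stop the jar. In or out along x takes 4 to 15 N; grip the lid (the glass is slippery)
- clip_2 (a point): seat of clip 2 (counted from the left): the point on the rack's floor where the axis of a jar that is home stands; axes as the rack. As clip_1
- clip_3 (a point): seat of clip 3 (counted from the left): the point on the rack's floor where the axis of a jar that is home stands; axes as the rack. As clip_1
- clip_4 (a point): seat of clip 4 (rightmost): the point on the rack's floor where the axis of a jar that is home stands; axes as the rack. As clip_1
- gate (a joint): angle of the keeper bar (rad): 0 = shut (bar upright before the jars, 50 mm above the worktop), 1.48 = fully open (folded down to the front, below the level of the rack's floor, reaching 80 mm in front of the jars' axes). Stays where it is left; moving it takes 1 to 3 N at the knob
- gate_hinge (a point): point on the bar's hinge axis (parallel to the rack's y, 8 mm above the worktop, 33 mm in front of the jars' axes) at the right end of the rack, in the plane of the lever arm
- gate_knob (a point): centre of the red roller knob (spins freely; 17 mm thick, 32 mm long along the rack's y) on the lever arm, an 8 mm rod 85 mm long from gate_hinge. Bar shut: the lever leans back (42 degrees from upright, to +x of the rack); to open, swing it over the top to the front (43 degrees from upright). Push knob or arm from either side
- red_jar_mid (a point): centre (half-way up) of the spice jar with the red lid: clear round jar, 44 mm in diameter, 98 mm high, its lid (44 mm across) taking up the top 20 mm; z axis up along the jar when it stands. A jar to be clipped in; starts standing on the worktop in front of the rack; may be absent (None)
- green_jar_mid (a point): centre (half-way up) of the spice jar with the green lid: clear round jar, 44 mm in diameter, 99 mm high, its lid (43 mm across) taking up the top 20 mm; z axis up along the jar when it stands. A jar to be clipped in; starts standing on the worktop in front of the rack; may be absent (None)
- yellow_jar_mid (a point): centre (half-way up) of the spice jar with the yellow lid: clear round jar, 42 mm in diameter, 106 mm high, its lid (41 mm across) taking up the top 20 mm; z axis up along the jar when it stands. A jar to be clipped in; starts standing on the worktop in front of the rack; may be absent (None)
- black_jar_1_mid (a point): centre (half-way up) of the spice jar with the dark brown and black lid: clear round jar, 40 mm in diameter, 104 mm high, its lid (41 mm across) taking up the top 20 mm; z axis up along the jar when it stands. An old jar that starts clipped in the rack, in clip 1; may be absent (None). Two of the three old jars are there
- black_jar_2_mid (a point): centre (half-way up) of the spice jar with the black lid: clear round jar, 40 mm in diameter, 105 mm high, its lid (41 mm across) taking up the top 20 mm; z axis up along the jar when it stands. An old jar that starts clipped in the rack, in clip 3; may be absent (None). Two of the three old jars are there
- black_jar_3_mid (a point): centre (half-way up) of the spice jar with the dark brown and black lid: clear round jar, 40 mm in diameter, 104 mm high, its lid (41 mm across) taking up the top 20 mm; z axis up along the jar when it stands. An old jar that starts clipped in the rack, in clip 4; may be absent (None). Two of the three old jars are there
- red_jar: the same jar as red_jar_mid; origin at the centre of its underside
- green_jar: the same jar as green_jar_mid; origin at the centre of its underside
- yellow_jar: the same jar as yellow_jar_mid; origin at the centre of its underside
- black_jar_1: the same jar as black_jar_1_mid; origin at the centre of its underside
- black_jar_2: the same jar as black_jar_2_mid; origin at the centre of its underside
- black_jar_3: the same jar as black_jar_3_mid; origin at the centre of its underside
- board: thick wooden chopping board, 231 mm (its x) by 193 mm (its y), 28 mm thick, lying on the worktop to the left; origin at the centre of its underside
- salt_mid (a point): centre of a grey salt shaker, 44 mm across, 90 mm high, standing in the middle of the far (+x) edge of the board; a bystander
- potato_mid (a point): centre of a small potato, 45 x 49 x 34 mm, lying at the far left corner of the board (+x, +y of the board); a bystander
Not all that is in view belongs to the job. Leave any blue or purple look-alike of the black_jar_1 alone.

How it is judged:
By the outcome, as a careful person would: the job done as asked, in the order asked, and still so for the second after the job is handed in, with the robot touching nothing.
Of red_jar, green_jar, yellow_jar only 2 to 3 are there at a start; the rules pass over those that are not, and their reading is None.
Of black_jar_1, black_jar_2, black_jar_3 only 2 to 2 are there at a start; the rules pass over those that are not, and their reading is None.
Once in a run the grip may slacken for a moment while it holds something.
It also fails if it takes over 200 s, if anything falls off the work surface, if the arm or the gripper's body presses on something with over 40 N, if the wrist force passes 120 N, or if a joint passes its speed limit or range.

## Working session

There is one attempt and no reset: what is moved stays moved. The work goes in short steps, each a Python script; the robot and the scene stay as the last script left them, time stands still between calls to the robot, and variables do not carry over. Pictures are saved under pics/ and viewed, at most 15 in all, crops included, and the job is handed in when it is done.

```bash
mkdir -p pics; ls
cat > h.py <<'E'
from bench import env, kinematics, monitor, eyes, job
import numpy as np, cv2
def grab(n,save=None):
    f=eyes.grab_frame(n)
    if save: cv2.imwrite('pics/'+save,cv2.cvtColor(f['frame'],cv2.COLOR_RGB2BGR))
    return f
def ray(f,u,v):
    K=np.array(f['mtx']);x=(u-K[0,2])/K[0,0];y=(v-K[1,2])/K[1,1]
    p=np.array([x,y]);q=p.copy()
    for _ in range(30): q=p/(1+f['k1']*(q@q))
    V=np.array(f['view']);R=V[:3,:3];o=-R.T@V[:3,3]
    return o,R.T@np.array([q[0],q[1],1.])
def onz(f,u,v,z):
    o,d=ray(f,u,v);return o+d*(z-o[2])/d[2]
def proj(f,P):
    V=np.array(f['view']);c=V[:3,:3]@np.asarray(P)+V[:3,3];q=c[:2]/c[2];q=q*(1+f['k1']*(q@q))
    K=np.array(f['mtx']);return np.array([K[0,0]*q[0]+K[0,2],K[1,1]*q[1]+K[1,2]])
E
python3 - <<'E'
from h import *
for n in('scene','top'):
    f=grab(n,n+'0.png');V=np.array(f['view']);print(n,-V[:3,:3].T@V[:3,3],V[2,:3],f['mtx'],f['k1'])
print(monitor.sense())
E
```

```text
pics
scene [0.01757161 0.9966332  0.55832457] [ 0.46637367 -0.75248549 -0.46503891] [[393.4607655    0.         274.27293198]
 [  0.         393.4607655  206.24469248]
 [  0.           0.           1.        ]] -0.11258519581392554
top [0.30582757 0.23739203 1.12380067] [ 0.17009651 -0.00631279 -0.98540719] [[471.20913298   0.         277.10898246]
 [  0.         471.20913298 208.14743641]
 [  0.           0.           1.        ]] -0.09029258682425546
{'clock': 0.1, 'joints': array([-1.57139540e+00,  3.13401714e-01,  1.49832223e+00, -1.22683621e-05,
        1.33101114e+00, -2.23414251e-01]), 'qvel': array([ 0.00102958, -0.00090661, -0.00126715,  0.000262  , -0.00078711,
        0.00074137]), 'joint_efforts': array([ 2.58216947e-03, -4.12897360e+01, -2.60140336e+01, -2.25839276e-04,
        3.01349064e-03, -3.80675783e-05]), 'position': array([ 0.11599037, -0.51180271,  0.23080302]), 'ee_rot': array([ 9.93800266e-01,  1.11178706e-01,  5.79257864e-05, -5.68302498e-04]), 'contact_force': array([ 0.45654172, -0.59870514,  0.16254098]), 'ft_torque': array([ 0.01328568,  0.04235361, -0.00137433]), 'gripper_force': 0.0, 'finger_gap': 1.001952565983671}
```

View pics/scene0.png

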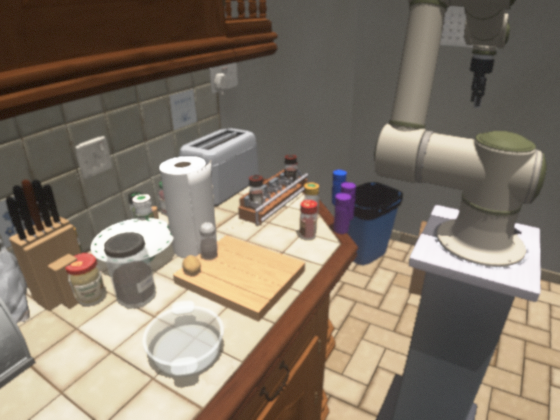

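View pics/top0.png

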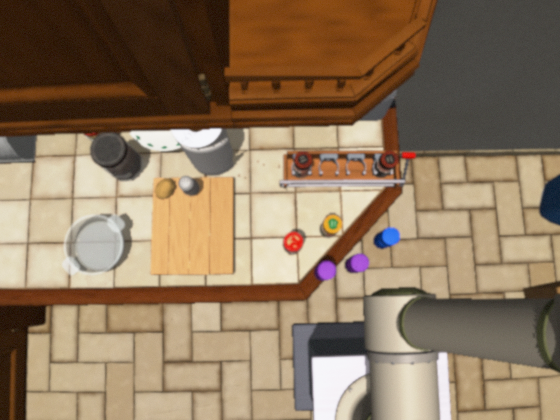

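The scene and top views show black-lidded jars at top px (302,160) and (387,160), which are clips 1 and 4. A red lid is at (293,241), a yellow one at (332,225), and the knob at (409,156). Look-alikes to leave are the blue lid (388,237) and purple lids (358,263) and (326,270). A red-lidded jar far left in the scene view (83,265) is clutter. I'll check the choice in one close crop.

Run:
```python
from h import *
a=cv2.imread('pics/top0.png')[130:290,265:425];b=cv2.imread('pics/scene0.png')[140:245,230:370]
a=cv2.resize(a,(400,400),interpolation=cv2.INTER_CUBIC);b=cv2.resize(b,(400,300),interpolation=cv2.INTER_CUBIC)
cv2.imwrite('pics/c.png',np.hstack([a,np.vstack([b,np.zeros((100,400,3),np.uint8)])]))
f=grab('top')
hsv=cv2.cvtColor(f['frame'],cv2.COLOR_RGB2HSV)
def blobs(m,n):
    k,l,s,c=cv2.connectedComponentsWithStats(m)
    for i in range(1,k):
        if s[i,4]>25: print(n,s[i],c[i])
R=((hsv[...,0]<6)|(hsv[...,0]>174))&(hsv[...,1]>190)&(hsv[...,2]>110)
blobs(R.astype(np.uint8)*255,'red')
Y=(hsv[...,0]>20)&(hsv[...,0]<38)&(hsv[...,1]>150)&(hsv[...,2]>100);blobs(Y.astype(np.uint8)*255,'yel')
G=(hsv[...,0]>40)&(hsv[...,0]<85)&(hsv[...,1]>100);blobs(G.astype(np.uint8)*255,'grn')
for n,u,v,z in[('clip1 lid',302,160,.122),('clip4 lid',387,160,.122),('red',293,241,.098),('yel',332,225,.106),('knob',409,156,.071),
 ('b1',153,176,.028),('b2',234,178,.028),('b3',232,275,.028),('b4',152,274,.028),('salt',189,185,.09),('pot',165,188,.03),('barL',281,184,.05),('barR',404,183,.05),('blue',388,237,.105),('pur',358,263,.105),('pur2',326,270,.105)]:
    print(n,onz(f,u,v,z).round(3))
```

```text
red [402 153  14   6  69] [408.46376812 155.08695652]
red [285 232  17  19 173] [293.53179191 242.        ]
yel [326 217  14  14  65] [332.13846154 223.55384615]
grn [329 219   8  10  41] [332.26829268 223.46341463]
clip1 lid [0.585 0.173 0.122]
clip4 lid [ 0.58  -0.015  0.122]
red [0.409 0.198 0.098]
yel [0.441 0.112 0.106]
knob [ 0.603 -0.08   0.071]
b1 [0.581 0.526 0.028]
b2 [0.571 0.331 0.028]
b3 [0.341 0.339 0.028]
b4 [0.347 0.525 0.028]
salt [0.542 0.428 0.09 ]
pot [0.55  0.496 0.03 ]
barL [0.548 0.22  0.05 ]
barR [ 0.543 -0.069  0.05 ]
blue [ 0.411 -0.01   0.105]
pur [0.357 0.059 0.105]
pur2 [0.344 0.129 0.105]
```

View pics/c.png

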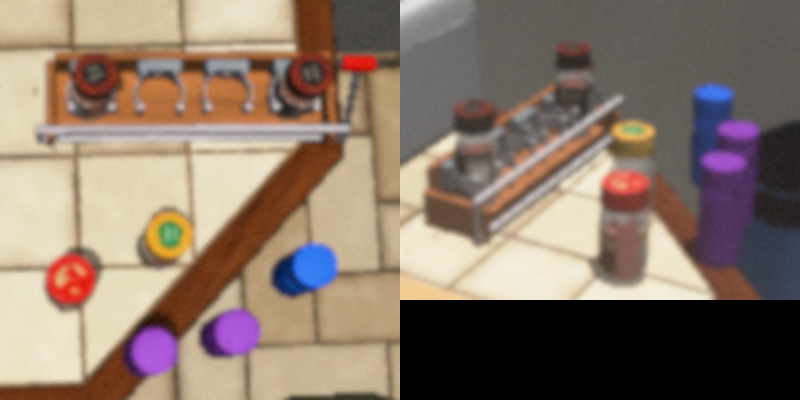

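The crop confirms it: red lid at top px (293,242), and a yellow lid with a green badge at (332,224), which is the yellow jar. There's no green jar, and dark brown lids sit in clips 1 and 4. Next I'll check cabinet clearance and reach, then look closer with the wrist camera.

```bash
cat >> h.py <<'E'
from scipy.spatial.transform import Rotation as Ro
def Q(ang=0.0,tilt=0.0):
    """tool down; tool y at angle ang+90deg... ang = world heading of closing axis (0 -> along world x)"""
    y=np.array([np.cos(ang),np.sin(ang),0]);z=np.array([0,0,-1.]);x=np.cross(y,z)
    return (Ro.from_matrix(np.stack([x,y,z],1))).as_quat()
E
python3 - <<'E'
from h import *
t=grab('top');s=grab('scene')
def tri(a,b):
    o1,d1=ray(t,*a);o2,d2=ray(s,*b);A=np.stack([d1,-d2],1);k=np.linalg.lstsq(A,o2-o1,rcond=None)[0]
    p,q=o1+k[0]*d1,o2+k[1]*d2;return ((p+q)/2).round(3),np.linalg.norm(p-q).round(3)
print('cab corner',tri((355,120),(277,45)),'end',tri((232,125),(0,100)))
for z in(.4,.45,.5): print(z,onz(t,355,122,z),onz(t,240,125,z))
for P in[(.585,.173,.1),(.58,-.015,.1),(.64,-.08,.06),(.5,.08,.3),(.42,.47,.14),(.41,.2,.08),(.6,.08,.3)]:
    for a in(0,np.pi):
        j=kinematics.ik(P,Q(a)); print(P,a,None if j is None else np.round(j,2))
E
```

```text
cab corner (array([0.547, 0.115, 0.468]), np.float64(0.001)) end (array([0.678, 0.499, 0.387]), np.float64(0.432))
0.4 [0.5690083  0.10292822 0.4       ] [0.56839767 0.28901184 0.4       ]
0.45 [0.55082783 0.11221696 0.45      ] [0.55025938 0.28544595 0.45      ]
0.5 [0.53264736 0.12150569 0.5       ] [0.53212109 0.28188007 0.5       ]
(0.585, 0.173, 0.1) 0 [ 0.1   0.62  1.39 -0.    1.13  0.1 ]
(0.585, 0.173, 0.1) 3.141592653589793 None
(0.58, -0.015, 0.1) 0 [-0.23  0.56  1.49 -0.    1.09 -0.23]
(0.58, -0.015, 0.1) 3.141592653589793 None
(0.64, -0.08, 0.06) 0 [-0.31  0.74  1.29 -0.    1.11 -0.31]
(0.64, -0.08, 0.06) 3.141592653589793 [-0.31  0.74  1.29 -0.    1.11  2.84]
(0.5, 0.08, 0.3) 0 [-0.07  0.23  1.43 -0.    1.48 -0.07]
(0.5, 0.08, 0.3) 3.141592653589793 None
(0.42, 0.47, 0.14) 0 [ 0.66  0.62  1.27 -0.    1.25  0.66]
(0.42, 0.47, 0.14) 3.141592653589793 [ 0.66  0.62  1.27 -0.    1.25 -2.49]
(0.41, 0.2, 0.08) 0 [ 0.2   0.36  1.88 -0.    0.9   0.2 ]
(0.41, 0.2, 0.08) 3.141592653589793 None
(0.6, 0.08, 0.3) 0 [-0.06  0.46  1.11 -0.    1.57 -0.06]
(0.6, 0.08, 0.3) 3.141592653589793 None
```

Run:
```python
from h import *
from scipy.optimize import least_squares
off=None;D=[]
for P in[(.5,.08,.1),(.6,.1,.1),(.64,-.08,.06),(.5,.2,.3),(.42,.3,.2)]:
  for tl in(0,.3,.6):
    j=kinematics.ik(P,(Ro.from_euler('z',0)*Ro.from_quat(Q(0))).as_quat())
    if j is None: continue
    # tilt tool in arm plane: plane heading j1
    h=np.array([np.cos(j[0]),np.sin(j[0]),0]);z=np.array([0,0,-1])*np.cos(tl)+h*np.sin(tl)
    x=np.cross(h,z);x/=np.linalg.norm(x);R=np.stack([x,np.cross(z,x),z],1)
    j=kinematics.ik(P,Ro.from_matrix(R).as_quat())
    if j is not None and abs(j[3])<.05: D.append((np.hypot(*P[:2]),P[2],tl,*j[1:3]))
D=np.array(D);r=np.sqrt(D[:,0]**2-.116**2)
def e(p):
    L1,L2,H,d,a=p;s=D[:,3]+D[:,4]
    return np.r_[L1*np.sin(D[:,3])+L2*np.sin(s)+a*np.cos(s)+d*np.sin(D[:,2])-r,H+L1*np.cos(D[:,3])+L2*np.cos(s)-a*np.sin(s)-d*np.cos(D[:,2])-D[:,1]]
o=least_squares(e,[.4,.4,.2,.25,0]);print(len(D),o.x,o.cost)
f=grab('wrist');V=np.array(f['view']);s=monitor.sense()
print('cam in world',-V[:3,:3].T@V[:3,3],V[2,:3],f['mtx'][0],s['position'])
```

```text
15 [0.43890941 0.39755598 0.20134081 0.2553292  0.0389964 ] 1.4016794943113872e-09
cam in world [ 0.19626016 -0.49425771  0.3733897 ] [-0.31215948 -0.06944862 -0.94748792] [372.4815055    0.         274.72084095] [ 0.11600412 -0.51194475  0.23113108]
```

Run:
```python
from h import *
env.reach([.42,.06,.23],Q(0))
f=grab('wrist','w1.png');s=monitor.sense();print(s['clock'],s['position'])
np.save('w1.npy',f,allow_pickle=True)
```

```text
2.6583 [0.420164   0.05944239 0.22996457]
```

View pics/w1.png

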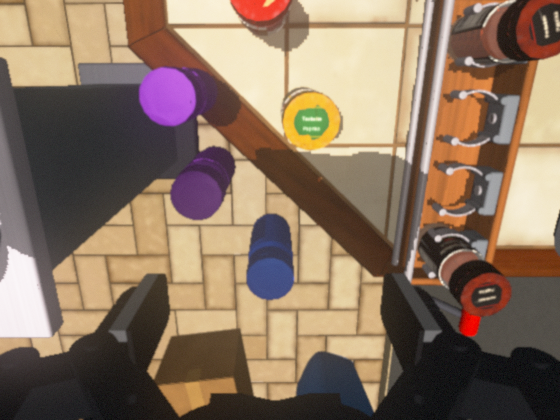

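In the wrist view, the yellow lid is at (312,120), the clip-1 lid at about (543,27), the clip-4 lid at (486,293), the knob at (469,323), and the red lid is partly in view at (262,5). Purple and blue look-alikes are at (170,95), (200,190) and (270,270).

Run:
```python
from h import *
f=np.load('w1.npy',allow_pickle=True).item()
for n,u,v,z in[('clip1',543,27,.122),('clip4',486,293,.122),('yel',311,118,.106),('knob',469,323,.071),('railF_L',430,60,.018),('bar',437,20,.05),('bar2',404,260,.05),('seat2',478,115,.055),('seat3',465,190,.055)]:
    print(n,onz(f,u,v,z).round(4))
# bar front line fit: check direction
h=cv2.cvtColor(f['frame'],cv2.COLOR_RGB2HSV)
m=((h[...,0]>18)&(h[...,0]<30)&(h[...,1]>170)&(h[...,2]>120)).astype(np.uint8)
k,l,s,c=cv2.connectedComponentsWithStats(m);i=1+s[1:,4].argmax();pts=np.argwhere(l==i)[:,::-1].astype(np.float32)
(cc,r)=cv2.minEnclosingCircle(pts);print(cc,r,onz(f,*cc,.106))
```

```text
clip1 [0.5853 0.1698 0.122 ]
clip4 [ 0.584  -0.0186  0.122 ]
yel [0.4456 0.1131 0.106 ]
knob [ 0.607  -0.0844  0.071 ]
railF_L [0.5587 0.1545 0.018 ]
bar [0.5479 0.1828 0.05  ]
bar2 [ 0.5449 -0.0276  0.05  ]
seat2 [0.5901 0.1101 0.055 ]
seat3 [0.5898 0.0445 0.055 ]
(310.4220886230469, 120.57791900634766) 28.605674743652344 [0.44526444 0.11128346 0.106     ]
```

Run:
```python
from h import *
env.close_gripper(30)
q=Q(0)
env.reach([.50,-.17,.12],q)
env.movel([.652,-.17,.075],.15)
env.movel([.652,-.084,.063],.12)
print(monitor.sense()['position'],monitor.sense()['contact_force'].round(1))
for a in np.radians([42,30,18,6,-6,-18,-30,-38,-44]):
    p=[.551+.085*np.sin(a)+.0215,-.084,.008+.085*np.cos(a)-(.009 if a>0 else .006)]
    g=env.movel(p,.08,guard=20);s=monitor.sense();print(np.degrees(a).round(),s['position'].round(4),s['contact_force'].round(1),g)
    if g:break
f=grab('top','t1.png')
p=monitor.sense()['position']
i=cv2.imread('pics/t1.png')[120:300,240:440];cv2.imwrite('pics/t1c.png',cv2.resize(i,(600,540),interpolation=cv2.INTER_CUBIC))
```

```text
[ 0.65210424 -0.08456534  0.06311907] [-0.3 -1.   0.4]
42.0 [ 0.6297 -0.0846  0.0625] [-0.4 -0.1 -0.1] False
30.0 [ 0.6152 -0.0841  0.0728] [-0.4  0.3  0. ] False
18.0 [ 0.5989 -0.0841  0.0797] [ 0.2 -0.6  0.5] False
6.0 [ 0.5816 -0.0841  0.0835] [ 0.3 -1.   0.1] False
-6.0 [ 0.5639 -0.0841  0.0866] [0.2 0.3 0.3] False
-18.0 [ 0.5466 -0.0841  0.0829] [-0.6 -0.   0.7] False
-30.0 [ 0.5304 -0.0841  0.0758] [ 0.1 -0.9  0.1] False
-38.0 [ 0.5204 -0.084   0.0691] [ 0.9 -0.8  0.3] False
-44.0 [ 0.5137 -0.0841  0.0633] [-0.5 -0.2  0.1] False
```

View pics/t1c.png

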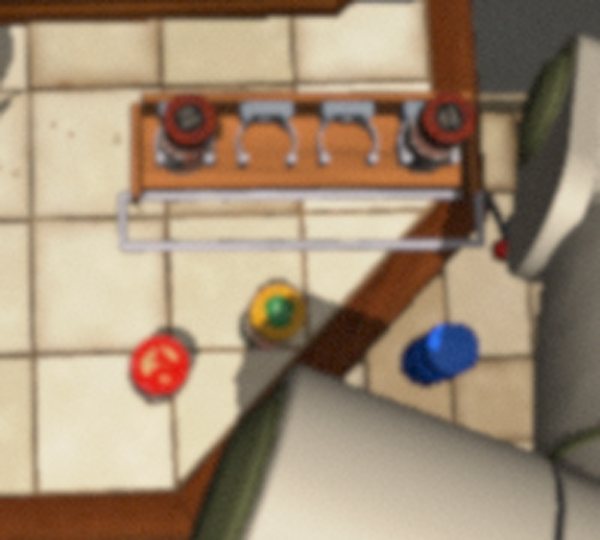

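The crop shows the keeper bar folded down in front of the rack, with its front edge at row 243, and all jars undisturbed. I'll press it to its stop, then take out the clip-4 jar.

```bash
cat >> h.py <<'E'
def st(t=''):
    s=monitor.sense();print(t,round(s['clock'],1),s['position'].round(4),'F',s['contact_force'].round(1),'gap',round(float(s['finger_gap']),3),'gf',round(float(s['gripper_force']),1),flush=True);return s
E
python3 - <<'E'
from h import *
print(env.movel([.506,-.084,.061],.05,guard=8));st('gate')
env.movel([.525,-.084,.08],.1)
env.movel([.525,-.084,.122],.15); env.release()
env.movel([.584,-.0185,.119],.12); st('above')
print(env.movel([.584,-.0185,.090],.06,guard=8)); st()
env.close_gripper(80); st('grip')
print(env.movel([.52,-.0185,.092],.06,guard=45)); st('pulled')
grab('wrist','w2.png')
E
```

```text
True
gate 10.1 [ 0.5131 -0.0844  0.064 ] F [6.5 2.3 2.8] gap 0.003 gf 3.7
above 12.5 [ 0.5838 -0.0188  0.119 ] F [ 0.1  0.2 -0.6] gap 0.999 gf 0.0
False
 13.2 [ 0.5841 -0.0185  0.09  ] F [ 0.8 -0.2  0.3] gap 0.996 gf 0.0
grip 13.7 [ 0.5843 -0.0186  0.0906] F [-0.2 -0.5  4.2] gap 0.45 gf 80.2
False
pulled 14.9 [ 0.5202 -0.0185  0.092 ] F [-0.2  0.4  0. ] gap 0.449 gf 80.5
```

View pics/w2.png

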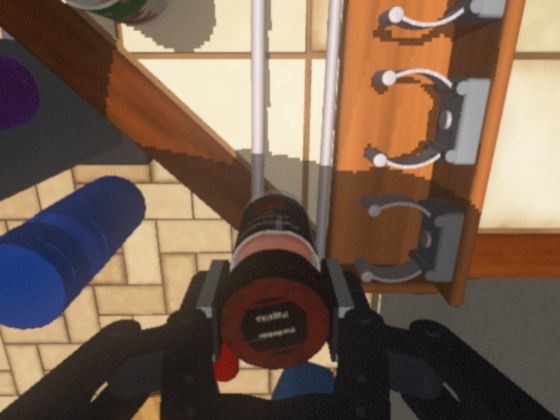

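The jar is out and held upright between the pads (lid at (275,320)), and clip 4 is empty with its jaw tips at (373,210) and (364,276). I'll carry it low to the board. The clip-3 tips at (389,78) and (379,160) refine the seat positions.

Run:
```python
from h import *
f=grab('wrist')
for a,b in(((373,210),(364,276)),((389,78),(379,160))): 
    A,B=onz(f,*a,.058),onz(f,*b,.058);print(A.round(4),B.round(4),((A+B)/2).round(4))
env.movel([.515,-.0185,.120],.15);st()
env.movel([.515,.20,.122],.25)
env.movel([.42,.38,.125],.2);st('over board')
print(env.movel([.42,.38,.090],.05,guard=6));st('down')
grab('wrist','w3.png')
```

```text
[ 0.5701 -0.0011  0.058 ] [ 0.5684 -0.0389  0.058 ] [ 0.5693 -0.02    0.058 ]
[0.5721 0.0623 0.058 ] [0.5709 0.0246 0.058 ] [0.5715 0.0435 0.058 ]
 15.3 [ 0.5153 -0.0185  0.1201] F [-0.2 -0.9 -1.2] gap 0.451 gf 80.5
over board 17.5 [0.4205 0.3792 0.125 ] F [ 0.3 -0.3 -0.5] gap 0.454 gf 80.2
True
down 18.0 [0.4209 0.38   0.1   ] F [ 1.  -0.4  2.8] gap 0.45 gf 83.8
```

View pics/w3.png

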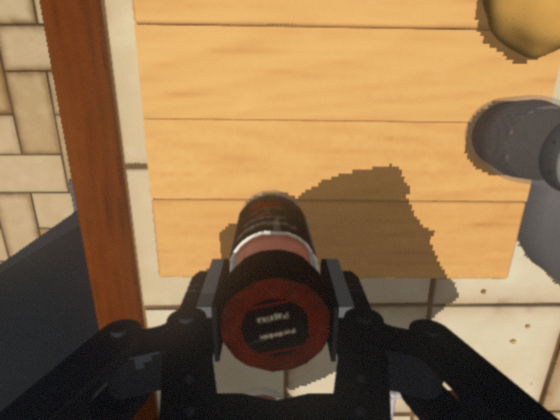

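Jar 1 stands on the board, in from its near-right edge (row 277). Salt and potato are clear at (510,140) and (525,20). Now the clip-1 jar.

Run:
```python
from h import *
env.release(); env.movel([.42,.38,.16],.12)
env.movel([.46,.20,.15],.25)
env.movel([.52,.171,.122],.2)
print(env.movel([.585,.171,.119],.12,guard=10)); st('above')
print(env.movel([.585,.171,.090],.06,guard=8)); st()
env.close_gripper(80); st('grip')
print(env.movel([.52,.172,.092],.06,guard=45)); st('pulled')
f=grab('wrist','w4.png');np.save('w4.npy',f,allow_pickle=True)
env.movel([.515,.172,.120],.15)
env.movel([.42,.47,.125],.2);st('over board')
print(env.movel([.42,.47,.090],.05,guard=6));s=st('down')
env.release(); p=s['position'];env.movel([p[0],p[1],.16],.12);env.movel([.36,.38,.24],.2);st()
grab('wrist','w5.png')
a=cv2.imread('pics/w4.png');b=cv2.imread('pics/w5.png');cv2.imwrite('pics/w45.png',cv2.resize(np.hstack([a,b]),(800,300)))
```

```text
False
above 21.3 [0.5843 0.1714 0.1192] F [-0.4  0.3  0.2] gap 1.001 gf 0.0
False
 22.0 [0.5851 0.171  0.09  ] F [1.1 0.3 1. ] gap 0.998 gf 0.0
grip 22.5 [0.5853 0.171  0.0906] F [-0.6  0.5  4.2] gap 0.445 gf 80.0
False
pulled 23.7 [0.5202 0.1719 0.092 ] F [-0.1  0.6 -0.4] gap 0.448 gf 81.1
over board 25.8 [0.4204 0.4693 0.125 ] F [-0.8 -0.3 -1. ] gap 0.453 gf 81.1
True
down 26.3 [0.4197 0.4696 0.0996] F [ 0.1  0.1 -1.3] gap 0.448 gf 81.8
 28.3 [0.3601 0.3802 0.239 ] F [ 0.5 -0.3 -0.4] gap 1.005 gf 0.0
```

View pics/w45.png

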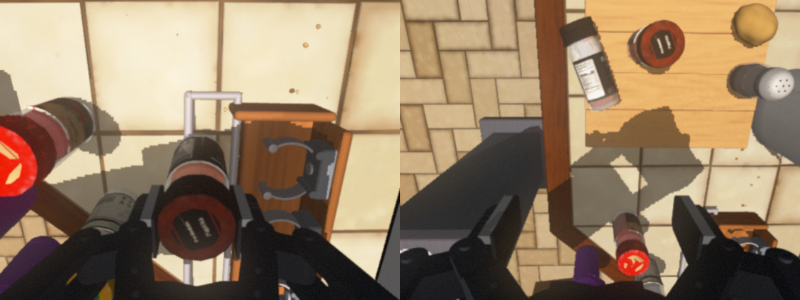

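My carry path clipped the first jar. It is now lying on the board at (590,65) in the right half, while the second stands at (657,45). I'll look closer and mend it.

Run:
```python
from h import *
env.movel([.36,.36,.24],.2)
f=grab('wrist','w6.png');np.save('w6.npy',f,allow_pickle=True);t=grab('top','t2.png')
a=cv2.resize(cv2.imread('pics/w6.png')[0:230,170:560],(800,472));cv2.imwrite('pics/w6c.png',a)
```

```text
(no output)
```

View pics/w6c.png

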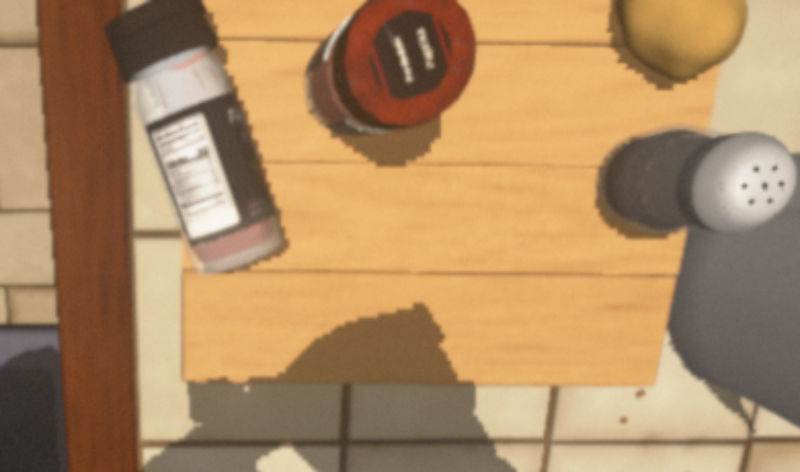

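The crop shows jar 1 lying on the board, lid (wrist px about (248,17)) toward the near-left edge and bottom at about (286,122). The second jar and bystanders are upright. I'll move the second jar aside for finger room, then pick up the fallen one and tilt it upright.

Run:
```python
from h import *
f=np.load('w6.npy',allow_pickle=True).item()
k=.4875
for n,u,v,z in[('lidend',157,20,.048),('lidjoint',172,62,.048),('bottom',240,252,.048),('stand',412,60,.132),('edge0',183,378,.028),('edge1',182,290,.028),('edgeR',655,385,.028),('salt',745,180,.118)]:
    print(n,onz(f,170+u*k,v*k,z).round(4))
```

```text
lidend [0.3394 0.4917 0.048 ]
lidjoint [0.345  0.4766 0.048 ]
bottom [0.3728 0.4016 0.048 ]
stand [0.4203 0.4684 0.132 ]
edge0 [0.3467 0.3395 0.028 ]
edge1 [0.3469 0.3819 0.028 ]
edgeR [0.5761 0.3348 0.028 ]
salt [0.538  0.4334 0.118 ]
```

```bash
cat >> h.py <<'E'
def QT(head,tilt):
    """tool x heading 'head' when pointing down; tilt: 0 = down, pi/2 = tool z horizontal along head"""
    h=np.array([np.cos(head),np.sin(head),0]);k=np.array([0,0,1.])
    z=-k*np.cos(tilt)+h*np.sin(tilt);x=h*np.cos(tilt)+k*np.sin(tilt)
    return Ro.from_matrix(np.stack([x,np.cross(z,x),z],1)).as_quat()
E
python3 - <<'E'
from h import *
env.movel([.38,.42,.19],.2); env.movel([.42,.4695,.16],.15)
print(env.movel([.42,.4695,.100],.1,guard=8)); env.close_gripper(80); st('grip2')
env.movel([.42,.4695,.118],.08); env.movel([.455,.372,.118],.12)
print(env.movel([.455,.372,.09],.05,guard=6)); s=st('down'); env.release()
p=s['position'];env.movel([p[0],p[1],.17],.12);env.movel([.38,.42,.20],.2)
hd=np.arctan2(.937,-.348)
print('lid grasp',[None if (j:=kinematics.ik([.342,.484,z],QT(hd,0))) is None else np.round(j,2) for z in(.034,.15)])
for P in[(.40,.45,.13),(.40,.44,.2),(.36,.42,.2)]:
  r=np.arctan2(P[1],P[0])
  for d in(-.3,0,.2):
    for tl in(0,.8,1.2,1.4,1.57):
      j=kinematics.ik(P,QT(r+d,tl));print(P,d,tl,None if j is None else np.round(j,2))
E
```

```text
False
grip2 31.1 [0.4202 0.4698 0.1007] F [-0.2  0.8  5.5] gap 0.451 gf 80.1
True
down 33.0 [0.4547 0.3724 0.0991] F [0.1 0.  1.9] gap 0.451 gf 84.0
lid grasp [array([ 0.76,  0.67,  1.49, -0.  ,  0.98,  0.4 ]), array([ 0.76,  0.53,  1.4 , -0.  ,  1.22,  0.4 ])]
(0.4, 0.45, 0.13) -0.3 0 [ 0.65  0.57  1.39 -0.    1.19  1.68]
(0.4, 0.45, 0.13) -0.3 0.8 None
(0.4, 0.45, 0.13) -0.3 1.2 [ 0.72  0.49  2.15  3.4   0.71 -1.7 ]
(0.4, 0.45, 0.13) -0.3 1.4 [ 0.73  0.61  2.18  3.35  1.06 -1.64]
(0.4, 0.45, 0.13) -0.3 1.57 [ 0.73  0.74  2.18  3.33  1.35 -1.61]
(0.4, 0.45, 0.13) 0 0 [ 0.65  0.57  1.39 -0.    1.19  1.38]
(0.4, 0.45, 0.13) 0 0.8 [ 0.56  0.34  2.01  1.51  0.2  -0.14]
(0.4, 0.45, 0.13) 0 1.2 [ 0.52  0.47  2.2   2.69  0.76 -1.36]
(0.4, 0.45, 0.13) 0 1.4 [ 0.51  0.6   2.24  2.77  1.11 -1.46]
(0.4, 0.45, 0.13) 0 1.57 [ 0.5   0.73  2.23  2.79  1.4  -1.51]
(0.4, 0.45, 0.13) 0.2 0 [ 0.65  0.57  1.39 -0.    1.19  1.18]
(0.4, 0.45, 0.13) 0.2 0.8 [ 0.48  0.35  1.99  1.38  0.4  -0.21]
(0.4, 0.45, 0.13) 0.2 1.2 [ 0.4   0.47  2.18  2.29  0.84 -1.18]
(0.4, 0.45, 0.13) 0.2 1.4 [ 0.37  0.6   2.21  2.
[... 1245 characters left out ...]
 3.34  0.93 -1.67]
(0.36, 0.42, 0.2) -0.3 1.57 [ 0.73  0.49  2.33  3.32  1.25 -1.63]
(0.36, 0.42, 0.2) 0 0 [ 0.65  0.4   1.46 -0.    1.28  1.36]
(0.36, 0.42, 0.2) 0 0.8 [0.54 0.11 2.07 0.89 0.29 0.47]
(0.36, 0.42, 0.2) 0 1.2 [ 0.48  0.19  2.3   2.51  0.62 -1.18]
(0.36, 0.42, 0.2) 0 1.4 [ 0.47  0.32  2.37  2.67  0.99 -1.37]
(0.36, 0.42, 0.2) 0 1.57 [ 0.46  0.47  2.38  2.73  1.31 -1.46]
(0.36, 0.42, 0.2) 0.2 0 [ 0.65  0.4   1.46 -0.    1.28  1.16]
(0.36, 0.42, 0.2) 0.2 0.8 [0.45 0.12 2.06 1.05 0.5  0.12]
(0.36, 0.42, 0.2) 0.2 1.2 [ 0.35  0.21  2.28  2.07  0.77 -0.96]
(0.36, 0.42, 0.2) 0.2 1.4 [ 0.32  0.33  2.34  2.28  1.07 -1.22]
(0.36, 0.42, 0.2) 0.2 1.57 [ 0.31  0.48  2.36  2.36  1.35 -1.36]
```

Run:
```python
from h import *
hd=np.arctan2(.937,-.348)
env.reach([.342,.484,.15],QT(hd,0))
print(env.movel([.342,.484,.034],.08,guard=8)); env.close_gripper(80); s=st('grip')
assert s['finger_gap']>.3
env.movel([.342,.47,.15],.1); env.movel([.37,.42,.25],.15)
r=np.arctan2(.42,.37)
env.reach([.37,.42,.25],QT(r+.4,0)); env.reach([.37,.42,.25],QT(r,0)); st('yaw')
for tl in(.4,.8,1.0,1.2): env.reach([.37,.42,.25],QT(r,tl)); st(tl)
env.reach([.38,.43,.22],QT(r-.3,np.pi/2)); st('level')
grab('wrist','w7.png');grab('scene','s7.png')
a=cv2.imread('pics/w7.png');b=cv2.imread('pics/s7.png');cv2.imwrite('pics/w7b.png',cv2.resize(np.hstack([a,b]),(800,300)))
```

```text
False
grip 37.4 [0.3422 0.4842 0.0344] F [-0.6 -0.4  4. ] gap 0.447 gf 79.7
yaw 40.8 [0.37   0.42   0.2499] F [ 0.7  0.5 -1.4] gap 0.445 gf 80.2
0.4 41.3 [0.3702 0.42   0.2505] F [-0.4 -0.  -1. ] gap 0.442 gf 80.3
0.8 41.9 [0.3707 0.4209 0.2506] F [-0.1 -0.2  0.2] gap 0.445 gf 80.3
1.0 42.8 [0.3704 0.4208 0.2507] F [-0.4 -0.4 -0.7] gap 0.446 gf 80.3
1.2 43.6 [0.3701 0.4204 0.2504] F [-0.2 -0.7 -0.5] gap 0.44 gf 80.3
level 44.5 [0.3801 0.4306 0.2206] F [ 0.7 -0.2 -1.4] gap 0.442 gf 80.4
```

View pics/w7b.png

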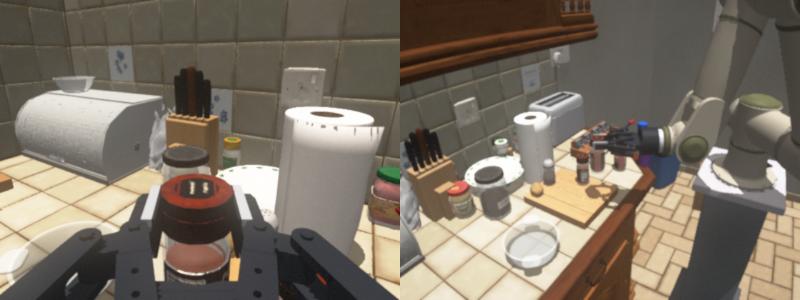

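The wrist half shows the jar upright in the level gripper (lid at (197,205)), and the scene half agrees. Next I'll set it down.

Run:
```python
from h import *
env.movel([.41,.465,.16],.12);st()
g=env.movel([.41,.465,.105],.04,guard=5);print(g);s=st('down')
env.release();p=s['position'];h=p[:2]-0
from numpy import arctan2
R=Ro.from_quat(s['ee_rot']).as_matrix();h=R[:,2]
env.movel(p-np.array([h[0],h[1],0])*.10+[0,0,.004],.1);st('back')
p=monitor.sense()['position'];env.movel([p[0],p[1],.27],.15)
r=np.arctan2(.42,.37)
for tl in(1.2,1.0,.8,.4,0): env.reach([.36,.36,.27],QT(r,tl))
env.reach([.38,.22,.25],Q(0));st()
f=grab('wrist');cv2.imwrite('pics/w8.png',f['frame'][...,::-1]);t=grab('top');cv2.imwrite('pics/t8.png',t['frame'][...,::-1])
np.save('w8.npy',f,allow_pickle=True)
cv2.imwrite('pics/wt8.png',cv2.resize(np.hstack([f['frame'],t['frame']])[...,::-1],(800,300)))
```

```text
45.4 [0.4099 0.4648 0.1605] F [ 0.5 -0.  -0.7] gap 0.442 gf 80.4
True
down 46.4 [0.4101 0.4652 0.1192] F [-0.4 -1.1  4.2] gap 0.444 gf 80.4
back 48.0 [0.3252 0.4133 0.1234] F [-0.3  0.2 -0.2] gap 0.997 gf 0.0
 53.9 [0.3797 0.2202 0.2502] F [-0.1  0.1 -0.4] gap 0.997 gf 0.0
```

View pics/wt8.png

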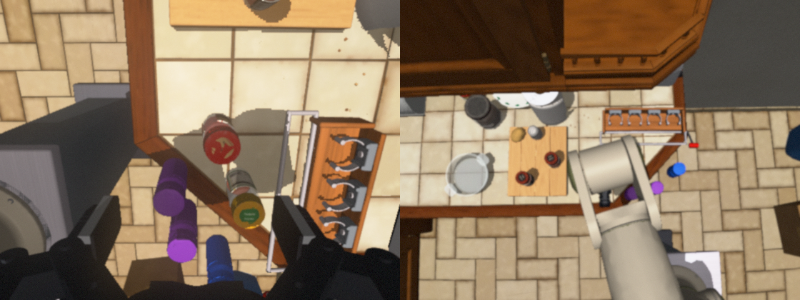

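Both old jars stand on the board at (527,178) and (552,158) in the composite, and all four clips are free. I'll refine red and yellow and insert yellow into clip 3.

```bash
cat >> h.py <<'E'
def insert(xy,zg,clip,name):
    env.movel([xy[0],xy[1],zg+.055],.2)
    print(env.movel([xy[0],xy[1],zg],.06,guard=8)); env.close_gripper(80); st('grip')
    z=zg+.028
    env.movel([xy[0],xy[1],z],.1); env.movel([.515,clip[1],z],.15)
    env.movel([.53,clip[1],zg+.0195],.05,guard=10); s=st('at mouth')
    print(env.movel([clip[0]+.006,clip[1]+0.0005,zg+.0195],.05,guard=25)); s=st('pushed')
    p=s['position']; print(env.movel([p[0],p[1],zg+.012],.03,guard=6)); st('seated')
    f=grab('wrist'); cv2.imwrite('pics/%s.png'%name,f['frame'][...,::-1])
E
python3 - <<'E'
from h import *
f=np.load('w8.npy',allow_pickle=True).item();h=cv2.cvtColor(f['frame'],cv2.COLOR_RGB2HSV);H=h[...,0]
m={'yel':(H>17)&(H<33)&(h[...,1]>150)&(h[...,2]>90),'red':((H<5)|(H>175))&(h[...,1]>170)&(h[...,2]>110)}
C={}
for n,z in(('red',.098-.006),('yel',.106-.006)):
    b=m[n].astype(np.uint8); b[:120]=0
    k,l,s,c=cv2.connectedComponentsWithStats(b);i=1+s[1:,4].argmax();cc,r=cv2.minEnclosingCircle(np.argwhere(l==i)[:,::-1].astype(np.float32))
    C[n]=onz(f,*cc,z);print(n,s[i],np.round(cc),round(r,1),C[n].round(4))
np.save('C.npy',C,allow_pickle=True)
y=C['yel']
assert np.hypot(y[0]-.445,y[1]-.112)<.008
insert(y[:2],.076,(.5845,.0435),'w9')
E
```

```text
red [288 186  48  43 937] [311. 206.] 23.9 [0.411  0.1961 0.092 ]
yel [326 278  44  42 812] [346. 296.] 24.6 [0.444  0.1124 0.1   ]
False
grip 56.5 [0.4444 0.1124 0.0765] F [0.6 0.6 5.5] gap 0.46 gf 80.0
at mouth 58.3 [0.5299 0.0436 0.0952] F [ 0.8  0.1 -0.6] gap 0.456 gf 80.5
False
pushed 59.6 [0.5866 0.0448 0.0944] F [-19.5   1.8   6.8] gap 0.458 gf 82.4
True
seated 59.9 [0.586  0.0452 0.0944] F [-3.5  0.3  7.1] gap 0.456 gf 82.3
```

View pics/w9.png

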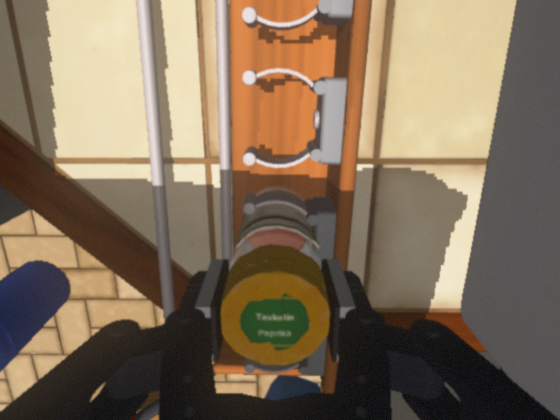

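Yellow is in clip 3: its left jaw tip shows at (249,207), wrapped around the glass, and the push ended on the stop. Releasing, then red goes into clip 1.

Run:
```python
from h import *
C=np.load('C.npy',allow_pickle=True).item()
env.release();p=monitor.sense()['position']
env.movel([p[0],p[1],.128],.1);env.movel([.47,.12,.14],.2)
r=C['red']; insert(r[:2],.068,(.5855,.171),'w10')
env.release();p=monitor.sense()['position']
env.movel([p[0],p[1],.122],.1);env.movel([.45,.12,.14],.2);env.movel([.43,.06,.23],.2);st()
f=grab('wrist');np.save('w11.npy',f,allow_pickle=True);a=cv2.imread('pics/w10.png')
cv2.imwrite('pics/w11.png',cv2.resize(np.hstack([a,f['frame'][...,::-1]]),(800,300)))
```

```text
False
grip 64.0 [0.4112 0.1962 0.0685] F [-1.8 -0.7  6.1] gap 0.496 gf 80.3
at mouth 65.7 [0.53   0.171  0.0873] F [-0.6 -0.7 -1.2] gap 0.497 gf 81.1
False
pushed 67.1 [0.5892 0.1708 0.0869] F [-13.8  -4.4   3.5] gap 0.493 gf 82.8
True
seated 67.3 [0.5888 0.1705 0.0867] F [-3.1 -2.1  7. ] gap 0.498 gf 82.9
 70.0 [0.4299 0.0603 0.2291] F [ 0.1  0.  -0.1] gap 0.999 gf 0.0
```

View pics/w11.png

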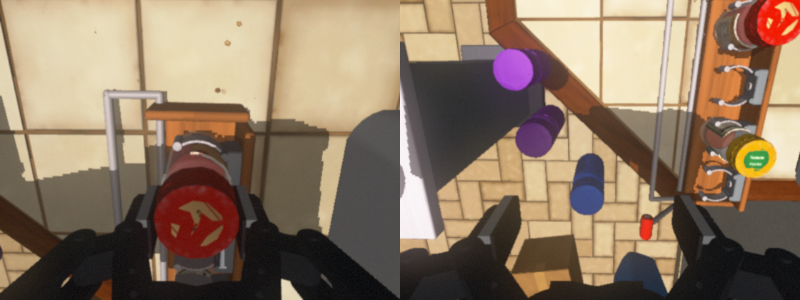

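Run:
```python
from h import *
f=np.load('w11.npy',allow_pickle=True).item();h=cv2.cvtColor(f['frame'],cv2.COLOR_RGB2HSV);H=h[...,0]
m={'yel':(H>17)&(H<33)&(h[...,1]>150)&(h[...,2]>150),'red':((H<5)|(H>175))&(h[...,1]>170)&(h[...,2]>180)}
for n,z in(('red',.112),('yel',.12)):
    b=m[n].astype(np.uint8); b[280:]=0
    k,l,s,c=cv2.connectedComponentsWithStats(b);i=1+s[1:,4].argmax();cc,r=cv2.minEnclosingCircle(np.argwhere(l==i)[:,::-1].astype(np.float32))
    print(n,s[i],np.round(cc),round(r,1),onz(f,*cc,z).round(4))
cv2.imwrite('pics/w12.png',cv2.resize(f['frame'][0:340,380:][...,::-1],(424,800)) if 0 else cv2.resize(f['frame'][0:340,340:][...,::-1],(388,600),interpolation=cv2.INTER_CUBIC))
```

```text
red [ 500    0   60   64 2402] [533.  28.] 37.8 [0.5897 0.1713 0.112 ]
yel [ 469  196   58   53 1604] [497. 222.] 30.1 [0.5871 0.043  0.12  ]
```

View pics/w12.png

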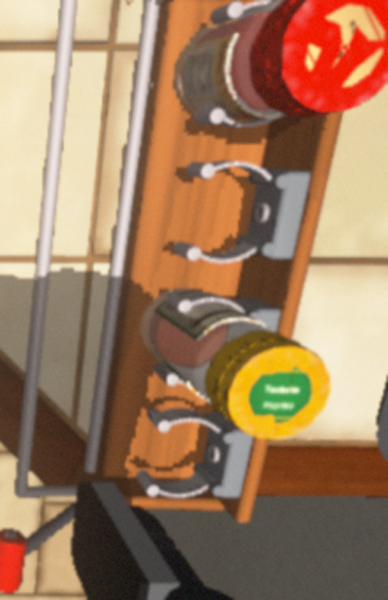

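Run:
```python
from h import *
f=np.load('w11.npy',allow_pickle=True).item()
for n,P in(('yel base',(.586,.0445,.018)),('yel top',(.586,.0445,.124)),('red base',(.5885,.171,.018))):
    t=np.linspace(0,2*np.pi,60);c=np.array([proj(f,np.array(P)+.0215*np.array([np.cos(a),np.sin(a),0])) for a in t])
    print(n,'min u in crop',((c[:,0].min()-340)*388/220).round(),((c[c[:,0].argmin(),1])/.5667).round())
f2=np.load('w1.npy',allow_pickle=True).item()
```

```text
yel base min u in crop 136.0 326.0
yel top min u in crop 226.0 399.0
red base min u in crop 172.0 80.0
```

Base and lid edges match an upright jar at the seat to about 2 mm for both jars, and the posts stopped both pushes. All jars are placed, so I'll swing the bar shut.

Run:
```python
from h import *
env.close_gripper(30); env.reach([.45,-.17,.13],Q(0))
env.movel([.455,-.17,.065],.12); env.movel([.455,-.084,.062],.12); st()
for a in np.radians([-43,-30,-18,-6,6,18,30,38,43]):
    p=[.551+.085*np.sin(a)-.0215,-.084,.008+.085*np.cos(a)-(.009 if a<0 else .006)]
    g=env.movel(p,.08,guard=20)
    if g:break
st('arc')
p=monitor.sense()['position'];print(env.movel([p[0]+.012,p[1],p[2]-.003],.04,guard=7));p=st('stop')['position']
env.movel([p[0]-.025,p[1],p[2]+.01],.08);env.movel([.50,-.17,.13],.15)
env.reach([.33,-.25,.23],Q(0));st()
t=grab('top');s=grab('scene')
A=cv2.resize(t['frame'][110:300,130:430],(800,507))
cv2.imwrite('pics/end.png',np.vstack([cv2.resize(t['frame'][110:290,130:430],(500,300)),cv2.resize(s['frame'][130:310,160:460],(500,300))])[...,::-1])
```

```text
73.4 [ 0.4552 -0.0844  0.0622] F [-0.3  0.2  0.6] gap -0.002 gf 0.0
arc 76.5 [ 0.5864 -0.084   0.0636] F [-5.7 -0.8  1.4] gap 0.004 gf 2.9
True
stop 76.7 [ 0.5858 -0.0838  0.0616] F [-5.9  0.2  0.8] gap -0.005 gf 3.2
 79.0 [ 0.3306 -0.2496  0.2295] F [ 0.4 -0.5  0.5] gap 0.001 gf 0.0
```

View pics/end.png

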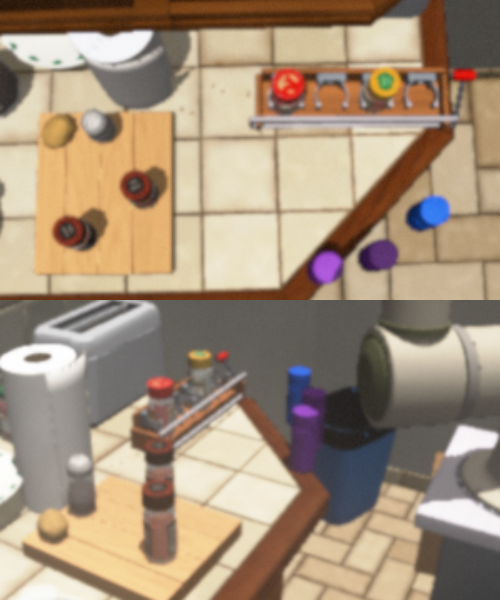

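The final views show the bar shut across the row, with its stop felt. Red is in clip 1 and yellow in clip 3, the old jars stand on the board, and the bystanders and look-alikes haven't moved. Handing in.

```bash
python3 -c "
from h import *
print(job.hand_in())"
```

```text
the job is handed in; nothing more can be done
None
```

The job is handed in, no verdict returned: red is in clip 1, yellow in clip 3, both old jars stand on the board (I knocked one over mid-run and stood it back up), and the keeper bar is shut.

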